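Index and lock the assembly turntable

TASK

Turn the round index plate of the assembly turntable by pushing its finger post with closed fingertips, until the slot in its rim faces the lock bolt. Then push the bolt's thumb plate until the bolt has gone fully home through the slot and the thumb plate rests against the guide block, and draw the hand clear. Only push, without forcing: pick nothing up, leave the pump body sitting in its nest and leave the parts around the turntable where they are.

Things in the scene. Friction and masses are not known exactly. Their poses are not given: they have to be found in the camera images.
- fixture: Bench turntable, screwed down, standing anywhere on the mat, turned up to 35 degrees. Origin on the bench surface under the axis of the index plate, z up. Dark cast-iron base plate 12 mm thick, x -95 to 95 mm, y -190 to 105 mm. The index plate is an aluminium disc, 150 mm diameter, z = 42 to 56 mm. The lock bolt lies along the fixture's y axis on its -y side and moves towards +y.
- guide (a point): Centre of the top face of the grey guide block in which the bolt slides: 44 mm wide (fixture x), y -128 to -84 mm, top at z = 63 mm of the fixture. Behind the thumb plate only the flat base plate lies below.
- nest (a point): Top centre of the nest, on the plate's axis, z = 64 mm: a steel ring of 54 mm outer diameter, 8 mm high on the index plate, that holds the pump body. Between ring and rim the plate is flat (z = 56 mm) but for the post and small screw heads 3 mm high.
- indexplate (a joint): Angle of the index plate, rad, growing anticlockwise seen from above. 0 (equally 6.28): the slot faces the bolt. Turns either way for as far as wanted and stays where it is left (friction about 0.15 N m, 3 N at the post). Starts at 1.0 to 5.28.
- slot (a point): Point on the plate's top face (z = 56 mm) in the middle of the one slot in its rim, 70 mm from the axis. The slot is cut right through the plate, open to the rim, 18 mm wide, 27 mm deep radially, its mouth bevelled 3 mm each side. Lined up, this point is at x = 0, y = -70 mm of the fixture.
- post (a point): Top centre of the steel finger post, an upright pin of 14 mm diameter on the plate, top at z = 94 mm, 38 mm tall (its lowest 3 mm a collar of 20 mm diameter), 58 mm from the axis, straight across the axis from the slot: with the slot lined up it is at x = 0, y = +58 mm of the fixture. Push it sideways, around the axis.
- lockbolt (a joint): Travel of the lock bolt, m: 0 = drawn right back, 0.032 = fully home, thumb plate against the guide block. Friction about 2.5 N; stays where it is left. At about 0.008 its nose meets the plate's rim: without the slot in front it stops there. Starts at 0 to 0.005.
- thumb (a point): Middle of the top edge of the outer face of the bolt's thumb plate, an upright steel plate at the bolt's outer end: 36 mm wide (fixture x), 8 mm thick, z = 42 to 92 mm. At joint value 0 it lies at x = 0, y = -168 mm of the fixture. Push its outer face towards +y of the fixture (towards the axis).
- nose (a point): Tip of the bolt, the end towards the plate. The bolt is a steel bar 15 mm wide, 9 mm high, z = 44.5 to 53.5 mm; its last 9 mm taper to 7 mm width, so it centres itself in a slot up to about 6 mm off. At joint value 0 the tip is 83 mm from the axis.
- pumpbody: Small round pump body of aluminium and brass, foot 42 mm diameter, 42 mm high, with two side ports reaching 24 mm from its axis; about 180 g, loose in the nest. Origin at the centre of its underside (z = 56 mm). It turns along with the plate. To stay there.
- sparebody: A second such pump body, standing on the bench (origin at the centre of its underside). Leave alone.
- partsbin: White open parts bin with fittings, 170 x 120 x 60 mm, on the bench; origin at the centre of its underside. Leave alone.
- tub: Empty dark red plastic cup, 64 mm wide, 60 mm high, on the bench; origin at the centre of its underside. Leave alone.
- tweezers: Steel tweezers 130 mm long, 8 mm high, lying on the bench along their own x axis; origin at the middle of the underside. Leave alone.
Things that resemble listed ones, but are neither listed nor needed, are in the scene too. Leave any purple or turquoise look-alike of the pumpbody alone.

How it is judged:
By the outcome, as a careful person would: the job done as asked, in the order asked, and still so for the second after the job is handed in, with the robot touching nothing.
It also fails if it takes over 54 s, if anything falls off the work surface, if the arm or the gripper's body presses on something with over 40 N, if the wrist force passes 120 N, or if a joint passes its speed limit or range.

ROBOT

A 6-joint arm with a two-finger parallel gripper is mounted at the origin on the work surface. World frame = base frame: x ahead of the robot, y to its left, z up, the work surface at z = 0. Lengths are in mm, angles in rad, forces in N, time in s.
With the tool pointing down it reaches from about 275 to 725 mm from the base axis. Payload 15.9 kg.
Tool frame: the origin (TCP) lies on the centre line of the jaws, within the pads' length; the fingertips stand 8 mm ahead of it and the grasp point (between the pads) lies 11 mm behind it; z points along the fingers, y is the direction in which the jaws open and shut (so a half turn about z gives the same grasp; the last joint's range is limited). The gripper opens to 85 mm and grips with 20 to 120 N. Pads are 22 mm wide; open, the fingers measure 114 mm over their backs; the gripper's body (76 mm by 85 mm) begins 54 mm behind the grasp point. The pads swing forward as they close: fully open they stand 13 mm farther back than shut.
Start: joints at [-1.326, 0.213, -0.034, 1.323, 0, 1.571], TCP at [121.176, -485.079, 239.306] pointing down, gripper open.
Joint ranges: [-2.98, 2.98], [-0.74, 1.72], [-1.14, 1.35], [-2.1, 2.04], [-1.57, 1.44], [-3.14, 3.14]. Speed limits (rad/s): [1.89, 1.89, 2.39, 2.57, 3.14, 3.14].

INTERFACE

Orientations are given as a rotation vector (axis times angle).
In Python, from workcell import arm gives the robot as it stands. The module is installed in compiled form; this text tells all that it offers.
- The arm moves only by the tool step_arm, never from a script. Its argument "commands" is text: rows parted by semicolons, each of 5 numbers parted by spaces: the finger opening in m, from 0 to 0.0854, then the shift along the tool's x, y, z in m, then the turn about the tool's z in degrees. A call has exactly 5 rows; each row shifts and turns the commanded pose from where the row before left it, along the tool's axes as they then stand; what a row does not reach is not made up. A row lasts 1/8 s, in which the tool goes at most 62.5 mm and 10.7 degrees, less where a joint would pass 70% of its speed; a pose out of reach is approached as far as the arm can. A call is refused whole if a number of a shift passes 0.0625 or a number of a turn 10.7, either way. A call with a gripper value outside its range is refused whole. The fingers move at their own pace and stop on an object; "force" is the grip in N (left out, the last holds). Time passes only in rows, so rows that do not move let the fingers close, or fill a call up. It gives the time, the measured TCP pose, the force and the opening at its end, in the units of the state.
- arm.get_state(): the state, without advancing time (a new reading comes with each control period).
- arm.read_camera(name): name is "scene" or "top" or "wrist"; returns a dict with "frame" (480x640x3 uint8, red, green, blue), "range_z" (480x640 float32, mm along the optical axis (not along the pixel's ray), 0 where there is no reading), "vertical_fov" (degrees; the focal length in pixels is half the picture's height over the tangent of half this angle, whatever the lens; pixels are square), "cx", "cy" (the principal point, pixels), "dist_coeffs" ([k1, k2, p1, p2, k3] as OpenCV has them; the pictures are not rectified), "R" (3x3) and "t" (3): a world point X has camera coordinates R X + t; the wrist camera has in their place "hand_eye" (4x4, takes a point from camera to tool coordinates, whose origin is the TCP and whose axes are the flange's). Camera axes: x right, y down, z forward; pixel columns grow to the right and rows downward; lengths in mm; the calibration is good to about 2 mm. A picture is of the moment at which its call begins: read the wrist's pose just before it.
- arm.finish_job(): hands the job in, once; it reports no verdict.
The state is a dict: "t": time; "joints": joint angles; "qd": joint speeds; "tau": joint torques, N m; "ee_pos": TCP position; "tool_rot": TCP orientation; "ft_force": force on the tool from outside, world axes, zero at the start; "torque": the same for the moment, N m; "grip_width": opening from 0.0 (shut) to 1.0 (fully open).
Only numpy, scipy, OpenCV 4.12 (cv2) and the standard library are available. Lean on these libraries where they do the work, as an engineer would, in place of code of your own. Each camera call takes 0.05 s, during which the arm holds its last target.

## Working session

There is one attempt and no reset: what is moved stays moved. The work goes in short steps, Python scripts to look and compute and a tool call to move; the robot and the scene stay as the last step left them, time stands still between calls to the robot, and variables do not carry over. Pictures are saved under pics/ and viewed, and the job is handed in when it is done.

Besides the shell and the picture viewer there is one more tool, called after ">>>" as a command line: name --argument value ..., lists and objects as JSON in quotes. step_arm: Moves the arm, as the interface text tells. Its arguments: {"type":"object","properties":{"commands":{"type":"string"},"force":{"type":"number"}},"required":["commands"]}

```bash
mkdir -p pics; cat > h.py <<'E'
import numpy as np,cv2,pickle
from workcell import arm
from scipy.spatial.transform import Rotation as Ro
def K(c):
    f=240/np.tan(np.radians(c["vertical_fov"]/2)); return np.array([[f,0,c["cx"]],[0,f,c["cy"]],[0,0,1]])
def ext(c,s=None):
    if "R" in c: return np.array(c["R"]),np.array(c["t"]).ravel()
    H=np.array(c["hand_eye"]); Rt=Ro.from_rotvec(s["tool_rot"]).as_matrix()
    Rw=Rt@H[:3,:3]; tw=Rt@H[:3,3]+np.array(s["ee_pos"])
    return Rw.T,-Rw.T@tw
def cam(n):
    s=arm.get_state(); c=arm.read_camera(n); c["s"]=s; c["Rx"],c["tx"]=ext(c,s); pickle.dump(c,open(n+".pkl","wb")); return c
def load(n): return pickle.load(open(n+".pkl","rb"))
def ray(c,u,v):
    p=cv2.undistortPoints(np.array([[[u,v]]],float),K(c),np.array(c["dist_coeffs"],float))[0,0]
    return c["Rx"].T@np.array([p[0],p[1],1]), -c["Rx"].T@c["tx"]
def atz(c,u,v,z):
    d,o=ray(c,u,v); return o+d*(z-o[2])/d[2]
def dep(c,u,v):
    d,o=ray(c,u,v); return o+d*float(c["range_z"][int(round(v)),int(round(u))])
def proj(c,X):
    return cv2.projectPoints(np.array(X,float).reshape(-1,1,3),cv2.Rodrigues(c["Rx"])[0],c["tx"],K(c),np.array(c["dist_coeffs"],float))[0][:,0]
def save(c,name,box=None,sc=1):
    im=c["frame"][:,:,::-1]
    if box: x0,y0,x1,y1=box; im=im[y0:y1,x0:x1]
    im=cv2.resize(im,None,fx=sc,fy=sc,interpolation=cv2.INTER_CUBIC); cv2.imwrite("pics/"+name,im)
E
python3 - <<'E'
from h import *
for n in ["scene","top","wrist"]:
    c=cam(n); save(c,n+"0.png"); print(n,c["vertical_fov"],-c["Rx"].T@c["tx"],c["dist_coeffs"])
print(arm.get_state())
E
```

```text
scene 47.26905450580824 [1315.00655316 -707.73381571  895.90055285] [-0.06434005  0.          0.          0.          0.        ]
top 49.230069513767276 [ 366.38578296   17.90431899 1227.37112923] [0.03413811 0.         0.         0.         0.        ]
wrist 70.76413600963049 [ 201.80004569 -464.78160312  373.84191274] [-0.01613692  0.          0.          0.          0.        ]
{'t': 0.15, 'joints': array([-1.32598589e+00,  2.13242907e-01, -3.48750400e-02,  1.32349642e+00,
        4.75845932e-05,  1.57079058e+00]), 'qd': array([ 0.00082929, -0.0010944 ,  0.00100735,  0.00023527,  0.00052834,
       -0.0018163 ]), 'tau': array([ 2.01459938e-03, -6.86411905e+01,  4.87248266e+01,  1.31315793e-02,
        1.30632097e-04,  4.49180652e-05]), 'ee_pos': array([ 121.14171375, -484.85314084,  238.94578948]), 'tool_rot': array([-3.11727402e+00, -3.83496857e-01,  8.26826634e-05]), 'ft_force': array([-0.27485004,  0.3919824 ,  0.46458081]), 'torque': array([ 0.00595434,  0.05281358, -0.01391067]), 'grip_width': 1.0012381068011063}
```

View pics/top0.png

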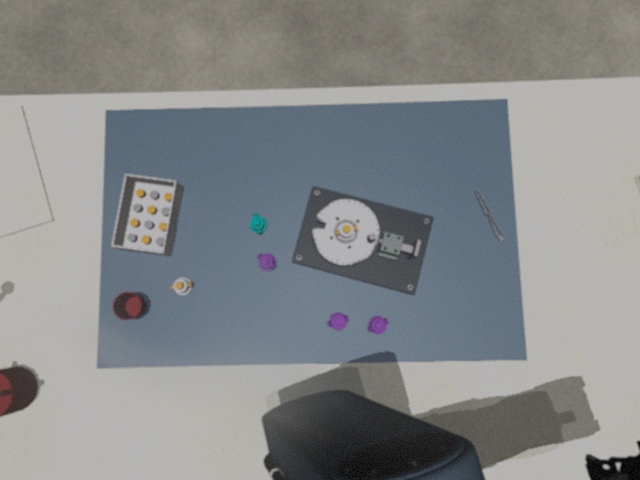

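View pics/scene0.png

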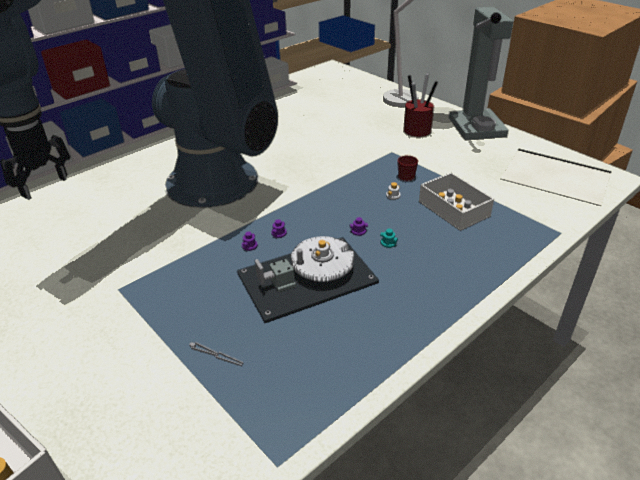

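The top view shows the turntable at about (346,231), with the bolt and guide to its right at about (392,245). A wide notch shows at about (318,225) and the post at about (372,238). I'll enlarge both views.

```bash
python3 - <<'E'
from h import *
c=load("top"); save(c,"top1.png",(285,175,445,305),5)
c=load("scene"); save(c,"scene1.png",(230,215,390,330),5)
c=load("top")
for n,u,v in [("corner",316,191),("c2",430,218),("c3",413,289),("c4",297,259)]: print(n,atz(c,u,v,12), dep(c,u,v))
E
```

```text
corner [658.73081847  28.17274127  12.        ] [657.0877109   28.11502823  18.83091986]
c2 [ 587.30073852 -237.4795449    12.        ] [ 586.55930495 -236.62242697   16.07902194]
c3 [ 422.30332683 -190.32561907   12.        ] [ 422.15958691 -189.79034958   15.12419573]
c4 [497.45888425  75.83210547  12.        ] [497.4477356   75.82717833  12.10337542]
```

View pics/top1.png

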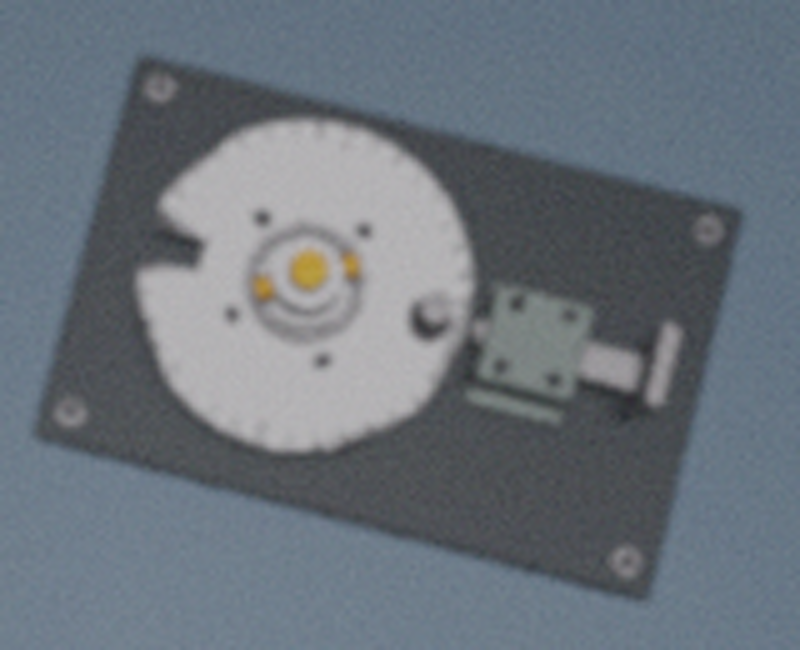

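View pics/scene1.png

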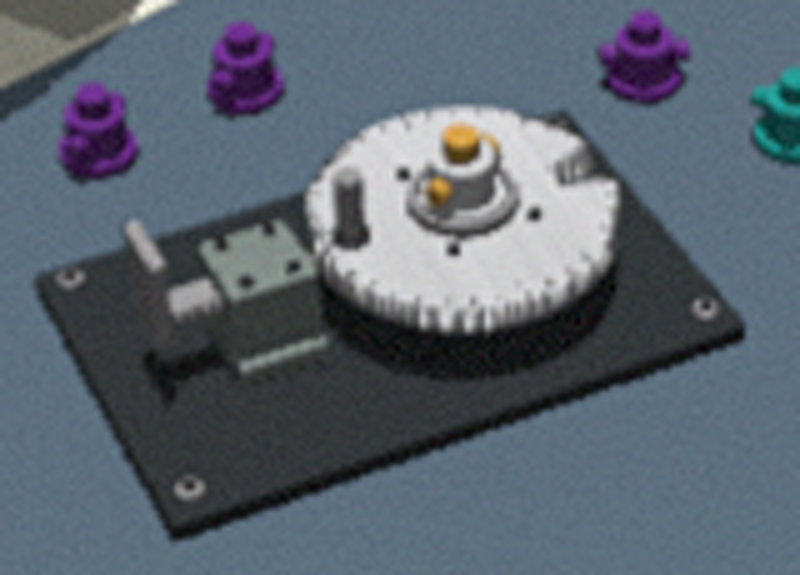

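```bash
cat >> h.py <<'E'
def fit(P,Q): # 2D rigid P(fixture)->Q(world)
    P=np.array(P,float);Q=np.array(Q,float);p=P.mean(0);q=Q.mean(0)
    H=(P-p).T@(Q-q);a=np.arctan2(H[0,1]-H[1,0],H[0,0]+H[1,1])
    R=np.array([[np.cos(a),-np.sin(a)],[np.sin(a),np.cos(a)]]);return a,q-R@p,R
E
python3 - <<'E'
from h import *
c=load("top")
px=[(140,58),(742,212),(650,600),(35,435)]
Q=[atz(c,285+u/5,175+v/5,12)[:2] for u,v in px]
P=[(95,105),(95,-190),(-95,-190),(-95,105)]
a,t,R=fit(P,Q); print("top",np.degrees(a),t, (np.array(P)@R.T+t-Q).round(1).tolist())
f=lambda X:R.T@(X[:2]-t)
for n,u,v,z in [("slot in",200,250,56),("slot a",160,210,56),("slot b",140,270,56),("post",435,306,94),("pump",309,268,98),("guide",535,342,63),("thumbA",676,322,92),("thumbB",658,405,92)]:
    X=atz(c,285+u/5,175+v/5,z);print(n,X.round(1),f(X).round(1),dep(c,285+u/5,175+v/5).round(1))
c=load("scene")
px=[(175,535),(742,325),(40,283)]
Q=[atz(c,230+u/5,215+v/5,12)[:2] for u,v in px]
a2,t2,R2=fit([P[1],P[0],P[2]],Q); print("scene",np.degrees(a2),t2,np.round(Q,1))
for n,u,v,z in [("post",348,176,94),("pump",462,135,98),("guide",258,252,63)]:
    X=atz(c,230+u/5,215+v/5,z);print(n,X.round(1),f(X).round(1))
E
```

```text
top -16.16709924368831 [551.15724128 -38.4319927 ] [[2.0, 0.9], [1.0, -1.9], [-1.5, -0.2], [-1.5, 1.3]]
slot in [568.8   9.   56. ] [ 3.7 50.5] [575.8   8.7  15.3]
slot a [587.7  26.8  56. ] [16.9 72.8] [587.2  26.7  58.5]
slot b [560.3  36.4  56. ] [-12.1  74.4] [559.8  36.4  58.5]
post [535.1 -92.6  94. ] [ -0.3 -56.5] [534.8 -92.5  95.7]
pump [552.5 -38.   98. ] [1.2 0.8] [552.1 -37.9 100.1]
guide [ 522.4 -139.6   63. ] [   0.6 -105.2] [ 522.8 -140.    60.3]
thumbA [ 526.  -197.2   92. ] [  20.  -159.5] [ 537.4 -212.6   10.4]
thumbB [ 489.8 -187.7   92. ] [ -17.4 -160.4] [ 498.1 -201.5   15.4]
scene -15.62395910624453 [556.70415097 -39.6395954 ] [[ 596.8 -248.5]
 [ 673.3   33.4]
 [ 417.4 -194.2]]
post [537.1 -93.4  94. ] [  1.8 -56.7]
pump [554.4 -37.6  98. ] [2.9 1.7]
guide [ 521.1 -136.6   63. ] [  -1.5 -102.7]
```

What could be mistaken for what I want:
- **Slot:** the only wide notch in the rim, at top (318,225). The small rim marks are graduations.
- **Post:** the tall grey pin at top (372,237). The four dark screw heads are flat.
- **Thumb plate:** the upright plate at (418,248), not the guide block at (392,243).
- **Pump bodies:** the purple and turquoise ones at (267,262), (258,224), (339,321) and (378,325) are look-alikes, and the one at (182,286) is the spare. None of these is touched.

The fixture is at about (552,-38.5) and turned by about -16°. The plate is at about 178°, so I'll turn it anticlockwise with tool x pointing at the axis. Next I work out the approach.

```bash
cat >> h.py <<'E'
A=np.radians(-16.0); C=np.array([552.0,-38.5])
RF=np.array([[np.cos(A),-np.sin(A)],[np.sin(A),np.cos(A)]])
def F2W(x,y): return RF@np.array([x,y])+C
def W2F(X): return RF.T@(np.array(X)[:2]-C)
def plan(target,psi,n):
    """target xyz mm, psi deg yaw of tool x (world); n rows equal world steps; prints tool-frame rows"""
    s=arm.get_state(); M=Ro.from_rotvec(s["tool_rot"]).as_matrix(); p0=np.degrees(np.arctan2(M[1,0],M[0,0])) 
    d=np.array(target)-s["ee_pos"]; dp=(psi-p0+180)%360-180; p=p0
    print("yaw",p0.round(2),"d",d.round(1),"dpsi",round(dp,2),"tilt",M[2].round(4))
    out=[]
    for i in range(n):
        q=np.radians(p); x=np.array([np.cos(q),np.sin(q),0]); y=np.array([np.sin(q),-np.cos(q),0])
        w=d/n/1000; out.append("0 %.4f %.4f %.4f %.2f"%(w@x,w@y,-w[2],-dp/n)); p+=dp/n
    for i in range(0,n,5): print("; ".join(out[i:i+5]))
def st():
    s=arm.get_state(); M=Ro.from_rotvec(s["tool_rot"]).as_matrix()
    print("t",round(s["t"],2),"pos",s["ee_pos"].round(1),"fix",W2F(s["ee_pos"]).round(1),"yaw",np.degrees(np.arctan2(M[1,0],M[0,0])).round(2),"F",s["ft_force"].round(1),"j",s["joints"].round(2),"g",round(s["grip_width"],3))
E
python3 - <<'E'
from h import *
x=F2W(-36,-58); print(x); plan([x[0],x[1],180],74,15)
E
```

```text
[501.40761231 -84.33023356]
yaw 14.03 d [380.3 400.5 -58.9] dpsi 59.97 tilt [ 0.e+00 -8.e-04 -1.e+00]
0 0.0311 -0.0198 0.0039 -4.00; 0 0.0324 -0.0175 0.0039 -4.00; 0 0.0335 -0.0152 0.0039 -4.00; 0 0.0345 -0.0129 0.0039 -4.00; 0 0.0353 -0.0104 0.0039 -4.00
0 0.0360 -0.0079 0.0039 -4.00; 0 0.0364 -0.0054 0.0039 -4.00; 0 0.0367 -0.0029 0.0039 -4.00; 0 0.0368 -0.0003 0.0039 -4.00; 0 0.0367 0.0023 0.0039 -4.00
0 0.0365 0.0048 0.0039 -4.00; 0 0.0361 0.0074 0.0039 -4.00; 0 0.0355 0.0099 0.0039 -4.00; 0 0.0347 0.0123 0.0039 -4.00; 0 0.0338 0.0147 0.0039 -4.00
```

>>> step_arm --commands "0 0.031 -0.020 0.004 -4; 0 0.032 -0.018 0.004 -4; 0 0.034 -0.015 0.004 -4; 0 0.034 -0.013 0.004 -4; 0 0.035 -0.010 0.004 -4"

```text
t: 0.78
ee_pos: [247.9, -350.7, 219.1]
tool_rot: [-3.003, -0.922, 0.0]
ft_force: [-0.1, -0.7, 0.3]
grip_width: 0.001
```

>>> step_arm --commands "0 0.036 -0.008 0.004 -4; 0 0.036 -0.005 0.004 -4; 0 0.037 -0.003 0.004 -4; 0 0.037 0 0.004 -4; 0 0.037 0.002 0.004 -4"

```text
t: 1.4
ee_pos: [375.1, -217.1, 199.1]
tool_rot: [-2.797, -1.43, 0.0]
ft_force: [0.9, -0.7, 0.5]
grip_width: -0.003
```

>>> step_arm --commands "0 0.036 0.005 0.004 -4; 0 0.036 0.007 0.004 -4; 0 0.036 0.010 0.004 -4; 0 0.035 0.012 0.004 -4; 0 0.034 0.015 0.003 -4"

```text
t: 2.02
ee_pos: [501.8, -83.0, 179.9]
tool_rot: [-2.506, -1.894, 0.001]
ft_force: [0.7, -1.8, -0.7]
grip_width: -0.002
```

>>> step_arm --commands "0 0 0 0 0; 0 0 0 0 0; 0 0 0 0 0; 0 0 0 0 0; 0 0 0 0 0"

```text
t: 2.65
ee_pos: [501.1, -84.4, 180.5]
tool_rot: [2.509, 1.89, 0.0]
ft_force: [0.1, 0.6, 0.0]
grip_width: 0.005
```

```bash
python3 - <<'E'
from h import *
st(); c=cam("wrist"); save(c,"w1.png"); print(-c["Rx"].T@c["tx"])
E
```

```text
t 2.65 pos [501.1 -84.4 180.5] fix [-36.3 -58.2] yaw 73.99 F [0.1 0.6 0. ] j [-0.17  0.25 -0.14  1.18 -0.    1.68] g 0.005
[523.50521982  -3.98459147 315.43740591]
```

View pics/w1.png

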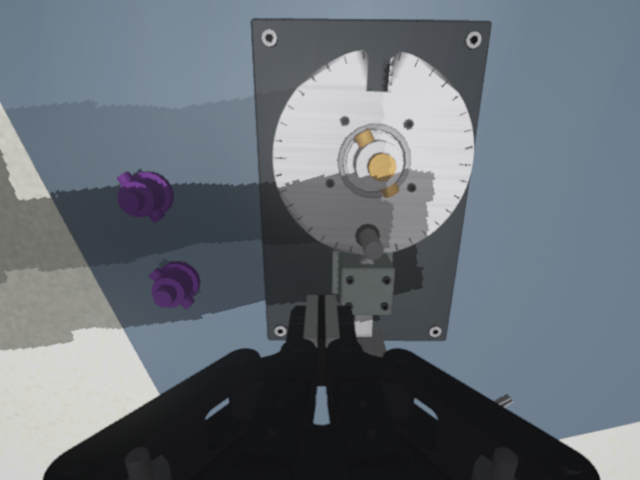

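The wrist view shows the plate centred near (374,160), the slot at the top (377,75), the post foot at (368,235) leaning to its top at about (374,249), and the guide block at (368,290). I'll refine the fixture pose from this view.

```bash
python3 - <<'E'
from h import *
c=load("wrist"); save(c,"w1a.png",(245,10,495,130),3.2); save(c,"w1b.png",(245,200,495,345),3.2)
E
```

```text
(no output)
```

View pics/w1a.png

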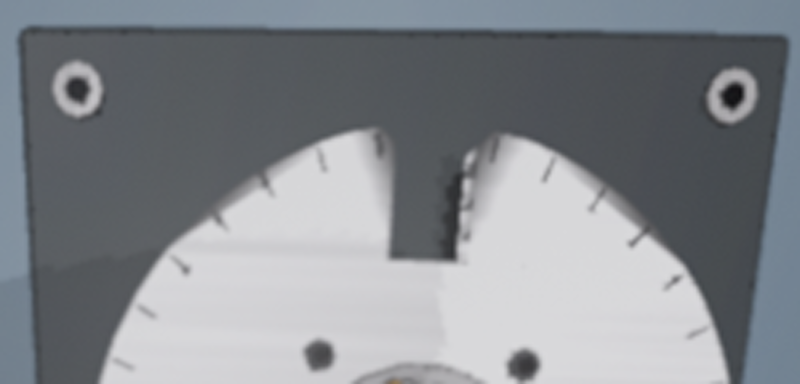

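View pics/w1b.png

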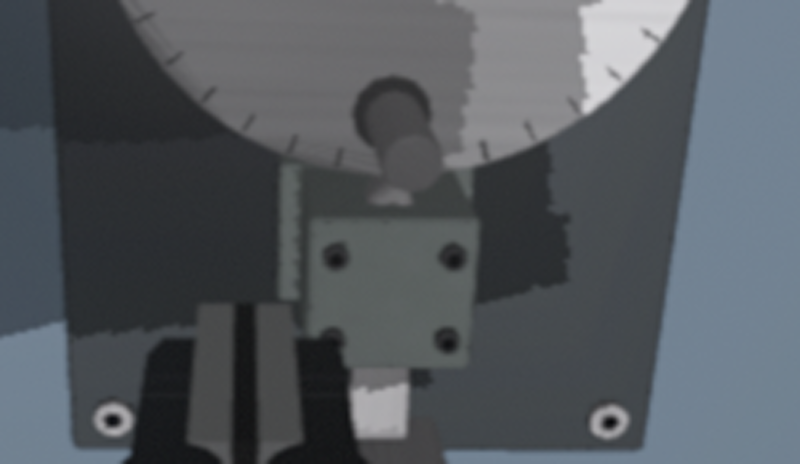

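```bash
python3 - <<'E'
from h import *
c=load("wrist"); k=3.2
a=lambda u,v:(245+u/k,10+v/k); b=lambda u,v:(245+u/k,200+v/k)
Q=[atz(c,*p,12)[:2] for p in (a(22,30),a(786,38),b(75,447),b(640,449))]
P=[(-95,105),(95,105),(-95,-190),(95,-190)]
al,t,R=fit(P,Q); print(np.degrees(al),t,(np.array(P)@R.T+t-Q).round(1).tolist())
for n,p,z in [("slotL",a(389,259),56),("slotR",a(455,262),56),("mouthL",a(390,160),56),("mouthR",a(459,160),56),("post",b(414,163),94),("postfoot",b(392,113),59),("g1",b(307,218),63),("g2",b(478,218),63),("g3",b(468,367),63)]:
    X=atz(c,*p,z); print(n,X.round(1),W2F(X).round(1),(R.T@(X[:2]-t)).round(1))
for n,p in [("fingertip",b(245,303))]:
    print(proj(c,[c["s"]["ee_pos"]-[0,0,8]]),p)
E
```

```text
-16.296055495042676 [554.15229758 -38.11156183] [[-1.2, 1.8], [2.1, 1.0], [-2.0, -0.9], [1.2, -1.9]]
slotL [561.   10.4  56. ] [-4.8 49.5] [-7.  48.5]
slotR [574.9   5.8  56. ] [ 9.8 48.9] [ 7.6 48. ]
mouthL [565.8  29.4  56. ] [-5.4 69.1] [-7.7 68.1]
mouthR [580.1  25.4  56. ] [ 9.4 69.1] [ 7.1 68.2]
post [536.7 -93.2  94. ] [  0.4 -56.8] [ -1.3 -57.8]
postfoot [536.6 -92.8  59. ] [  0.1 -56.5] [ -1.5 -57.5]
g1 [ 509.2 -112.7   63. ] [-20.7 -83.1] [-22.3 -84.2]
g2 [ 550.8 -124.7   63. ] [ 22.6 -83.1] [ 21.1 -84. ]
g3 [ 539.4 -166.2   63. ] [  23.1 -126.3] [  21.8 -127.1]
[[322.21285106 310.36381958]] (321.5625, 294.6875)
```

```bash
sed -i 's/A=np.radians(-16.0); C=np.array(\[552.0,-38.5\])/A=np.radians(-16.2); C=np.array([553.2,-38.2])/' h.py; python3 - <<'E'
from h import *
x=F2W(-36,-58); plan([x[0],x[1],76],73.8,5)
E
```

```text
yaw 73.99 d [   1.3    0.5 -104.4] dpsi -0.19 tilt [-0.e+00  2.e-04 -1.e+00]
0 0.0002 0.0002 0.0209 0.04; 0 0.0002 0.0002 0.0209 0.04; 0 0.0002 0.0002 0.0209 0.04; 0 0.0002 0.0002 0.0209 0.04; 0 0.0002 0.0002 0.0209 0.04
```

>>> step_arm --commands "0 0.001 0.001 0.025 0.2; 0 0 0 0.03 0; 0 0 0 0.03 0; 0 0 0 0.0195 0; 0 0 0 0 0"

```text
t: 3.32
ee_pos: [501.4, -83.3, 74.8]
tool_rot: [-2.511, -1.886, 0.003]
ft_force: [0.3, 1.1, 1.0]
grip_width: -0.001
```

>>> step_arm --commands "0 0 0 0 0; 0 0 0.004 0 0; 0 0 0.004 0 0; 0 0 0.002 0 0; 0 0 0 0 0"

```text
t: 3.95
ee_pos: [512.2, -86.2, 75.8]
tool_rot: [2.512, 1.887, 0.0]
ft_force: [-0.3, 0.2, -0.3]
grip_width: -0.002
```

```bash
python3 - <<'E'
from h import *
st(); c=cam("wrist"); save(c,"w2.png"); 
E
```

```text
t 3.95 pos [512.2 -86.2  75.8] fix [-26.  -57.5] yaw 73.82 F [-0.3  0.2 -0.3] j [-0.17  0.34 -0.29  0.94  0.    1.69] g -0.002
```

View pics/w2.png

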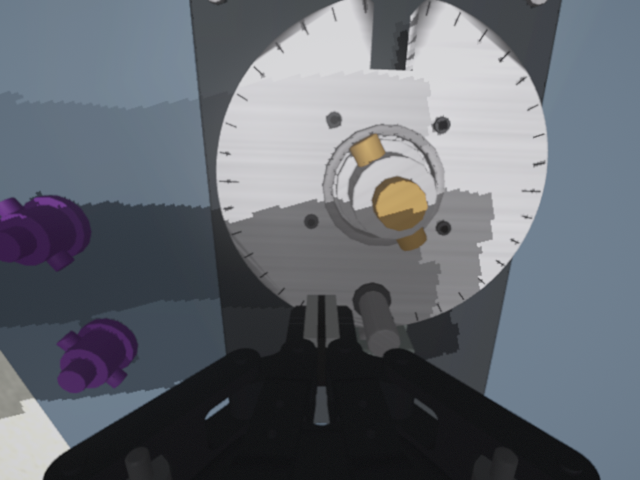

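The closed fingers are left of the post (post top at (380,342), foot at (372,300)), with a few mm of gap and clear of everything else. I'll close the gap, then sweep around the axis.

>>> step_arm --commands "0 0 0.0015 0 0; 0 0 0.002 0 0; 0 -0.001 0.003 0 -3; 0 -0.002 0.0062 0 -6; 0 -0.002 0.0062 0 -6"

```text
t: 4.62
ee_pos: [529.2, -95.3, 75.7]
tool_rot: [-2.24, -2.202, 0.001]
ft_force: [-4.1, -0.9, 1.5]
grip_width: 0.0
```

```bash
python3 - <<'E'
from h import *
st(); c=cam("wrist"); save(c,"w3.png"); 
E
```

```text
t 4.62 pos [529.2 -95.3  75.7] fix [ -7.1 -61.5] yaw 89.01 F [-4.1 -0.9  1.5] j [-0.18  0.38 -0.24  0.96 -0.    1.41] g 0.0
```

View pics/w3.png

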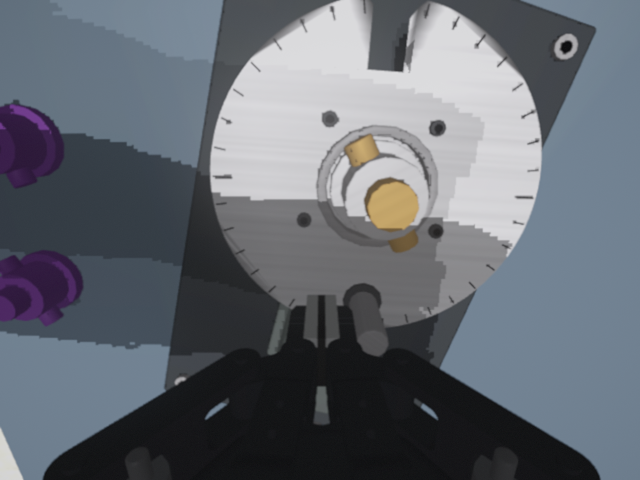

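The plate now turns with the tool: the slot stays at (388,40) in the tool view, and the force is about 4 N. I'll carry on.

>>> step_arm --commands "0 -0.0021 0.0062 0 -6; 0 -0.0021 0.0062 0 -6; 0 -0.0021 0.0062 0 -6; 0 -0.0021 0.0062 0 -6; 0 -0.0021 0.0062 0 -6"

```text
t: 5.3
ee_pos: [561.5, -99.9, 75.7]
tool_rot: [-1.597, -2.705, 0.001]
ft_force: [-1.4, -3.6, 0.1]
grip_width: 0.002
```

>>> step_arm --commands "0 -0.0021 0.0062 0 -6; 0 -0.0021 0.0062 0 -6; 0 -0.0021 0.0062 0 -6; 0 -0.0021 0.0062 0 -6; 0 -0.0021 0.0062 0 -6"

```text
t: 5.92
ee_pos: [591.7, -87.7, 75.7]
tool_rot: [0.842, 3.026, -0.001]
ft_force: [-0.2, -4.5, -1.0]
grip_width: 0.001
```

```bash
cat >> h.py <<'E'
def tl():
    s=arm.get_state(); M=Ro.from_rotvec(s["tool_rot"]).as_matrix(); st()
    w=np.append(C,0)-s["ee_pos"]; print("axis in tool",(M.T@w).round(1))
E
python3 - <<'E'
from h import *
tl(); c=cam("wrist"); save(c,"w4.png"); 
E
```

```text
t 5.92 pos [591.7 -87.7  75.7] fix [ 50.8 -36.8] yaw 148.89 F [-0.2 -4.5 -1. ] j [-0.15  0.49 -0.06  1.02 -0.    0.4 ] g 0.001
axis in tool [58.6 22.5 75.7]
```

View pics/w4.png

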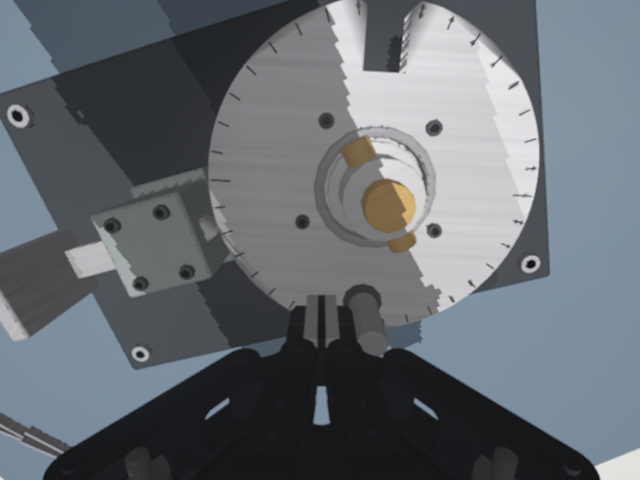

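```bash
cat >> h.py <<'E'
def slotang(c,pts):
    m=np.mean([atz(c,u,v,56) for u,v in pts],0); f=W2F(m); print("slot fix",f.round(1),"theta",(np.degrees(np.arctan2(f[1],f[0]))+90)%360)
E
python3 - <<'E'
from h import *
c=load("wrist"); slotang(c,[(364,70),(400,73)]); slotang(c,[(366,25),(403,25)]); st()
E
```

```text
slot fix [-45.3  14.5] theta 252.3097350494636
slot fix [-61.6  18.8] theta 252.99373244687115
t 5.97 pos [592.2 -87.1  75.7] fix [ 51.1 -36. ] yaw 149.23 F [ 0.2  0.1 -1.1] j [-0.15  0.49 -0.06  1.02 -0.    0.39] g 0.0
```

>>> step_arm --commands "0 -0.0021 0.0062 0 -6; 0 -0.0021 0.0062 0 -6; 0 -0.0021 0.0062 0 -6; 0 -0.0021 0.0062 0 -6; 0 -0.0021 0.0062 0 -6"

```text
t: 6.6
ee_pos: [611.5, -62.0, 75.8]
tool_rot: [0.032, 3.141, -0.001]
ft_force: [0.7, -4.9, -1.5]
grip_width: -0.001
```

>>> step_arm --commands "0 -0.0021 0.0062 0 -6; 0 -0.0021 0.0062 0 -6; 0 -0.0021 0.0062 0 -6; 0 -0.0021 0.0062 0 -6; 0 -0.0021 0.0062 0 -6"

```text
t: 7.22
ee_pos: [615.9, -29.8, 75.8]
tool_rot: [0.782, -3.043, 0.001]
ft_force: [-0.3, -3.6, -1.1]
grip_width: -0.003
```

```bash
python3 - <<'E'
from h import *
tl(); c=cam("wrist"); save(c,"w5.png"); 
E
```

```text
t 7.22 pos [615.9 -29.8  75.8] fix [57.8 25.5] yaw -151.18 F [-0.3 -3.6 -1.1] j [-0.05  0.53 -0.    1.04 -0.   -0.55] g -0.003
axis in tool [58.9 22.9 75.8]
```

View pics/w5.png

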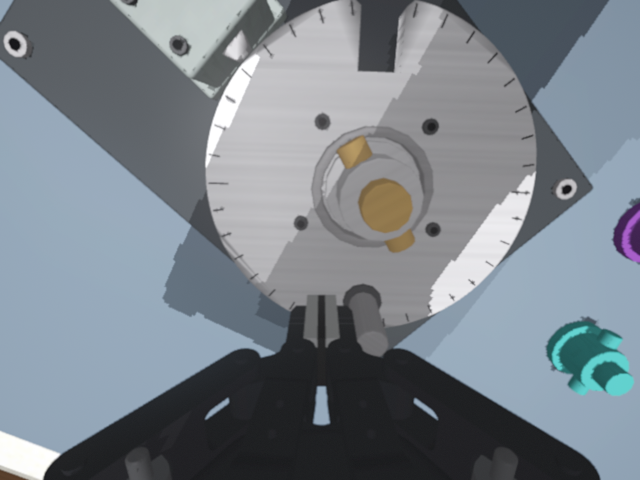

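>>> step_arm --commands "0 -0.0021 0.0062 0 -6; 0 -0.0021 0.0062 0 -6; 0 -0.0021 0.0062 0 -6; 0 -0.0021 0.0062 0 -6; 0 -0.0021 0.0062 0 -6"

```text
t: 7.9
ee_pos: [603.7, 0.1, 75.8]
tool_rot: [-1.541, 2.738, -0.001]
ft_force: [0.8, -3.3, -0.4]
grip_width: -0.004
```

>>> step_arm --commands "0 -0.0011 0.0031 0 -3; 0 -0.0011 0.0031 0 -3; 0 -0.0011 0.0031 0 -3; 0 -0.0011 0.0031 0 -3; 0 0 0 0 0"

```text
t: 8.52
ee_pos: [594.5, 9.8, 75.9]
tool_rot: [-1.816, 2.563, 0.0]
ft_force: [0.1, -0.4, -1.0]
grip_width: -0.001
```

```bash
python3 - <<'E'
from h import *
tl(); c=cam("wrist"); save(c,"w6.png"); save(c,"w6a.png",(300,0,460,110),5); c=cam("top"); save(c,"top6.png",(285,175,445,305),5)
E
```

```text
t 8.53 pos [594.5   9.8  75.9] fix [26.3 57.6] yaw -109.37 F [ 0.1 -0.4 -1. ] j [ 0.02  0.48 -0.07  1.02  0.   -1.22] g -0.001
axis in tool [59.  23.1 75.8]
```

View pics/w6.png

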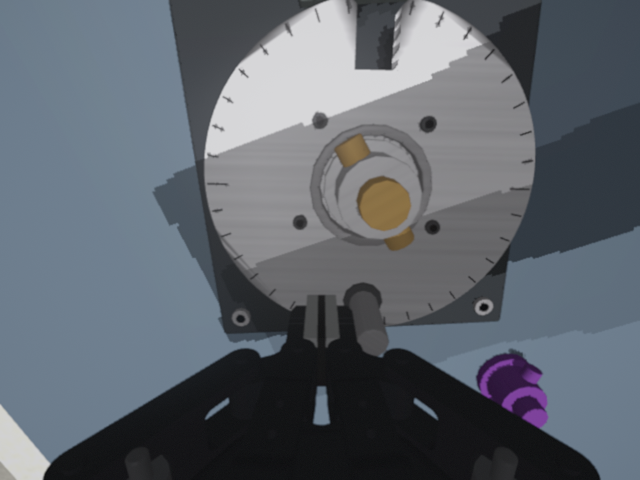

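View pics/w6a.png

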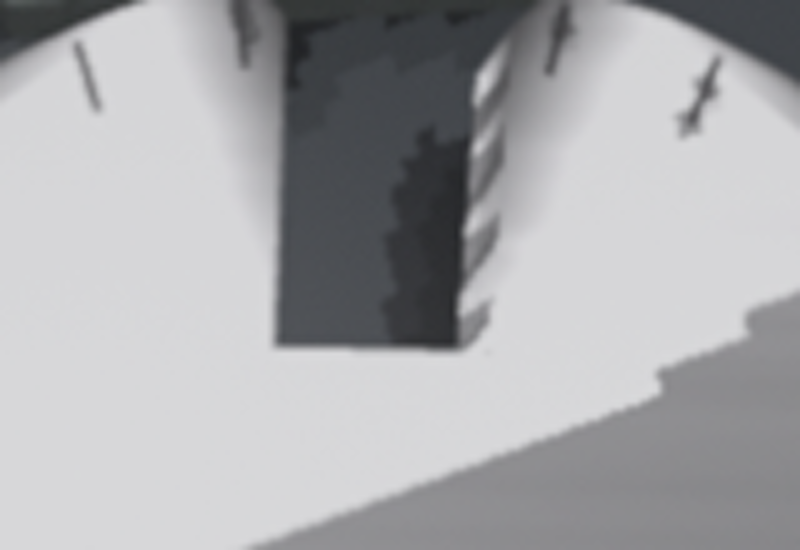

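View pics/top6.png

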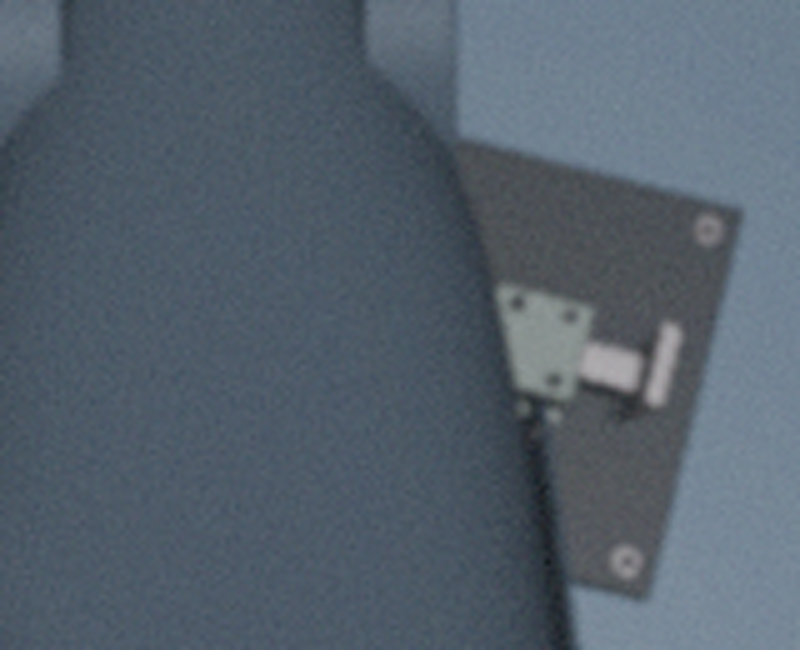

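```bash
python3 - <<'E'
from h import *
c=load("wrist"); 
L=[(355.2,69.2),(356.2,40)];Rr=[(397.6,69.2),(399.6,40)]
for p in L+Rr: print(W2F(atz(c,*p,56)).round(1))
slotang(c,L[:1]+Rr[:1]); slotang(c,L[1:]+Rr[1:])
# base corners visible & post
for u,v,z in [(226,333,12),(499,319,12),(371,343,94),(318,0,12)]: print(W2F(atz(c,u,v,z)).round(1))
print(proj(c,[list(F2W(0,-70))+[56],list(F2W(0,-48))+[56],list(F2W(0,0))+[98],list(F2W(0,-84))+[63]]).round(1))
E
```

```text
[  5.8 -48.1]
[  5.1 -58.8]
[-11.8 -47.2]
[-12.4 -57.9]
slot fix [ -3.  -47.7] theta 356.3872977300948
slot fix [ -3.7 -58.3] theta 356.4067845102378
[ 93.6 103.9]
[-92.8 103.3]
[ 5.3 58.1]
[ 19.3 -86.9]
[[368.5   7.2]
 [369.1  68.7]
 [387.2 204.8]
 [370.6 -43.8]]
```

The slot measures about 4.4° short of lined up, judged by the slot-to-post line. I'll push on gently by 4.4°.

>>> step_arm --commands "0 -0.0008 0.0021 0 -2; 0 -0.0008 0.0021 0 -2; 0 -0.0002 0.0004 0 -0.4; 0 0 0 0 0; 0 0 0 0 0"

```text
t: 9.25
ee_pos: [590.7, 12.9, 75.8]
tool_rot: [1.917, -2.489, -0.0]
ft_force: [1.1, -1.8, 0.7]
grip_width: 0.0
```

```bash
python3 - <<'E'
from h import *
tl(); c=cam("wrist"); save(c,"w7a.png",(300,0,460,110),5);save(c,"w7b.png",(300,260,460,370),5)
E
```

```text
t 9.25 pos [590.7  12.9  75.8] fix [21.8 59.6] yaw -104.79 F [ 1.1 -1.8  0.7] j [ 0.02  0.48 -0.08  1.01  0.   -1.29] g 0.0
axis in tool [59.  23.2 75.8]
```

View pics/w7a.png

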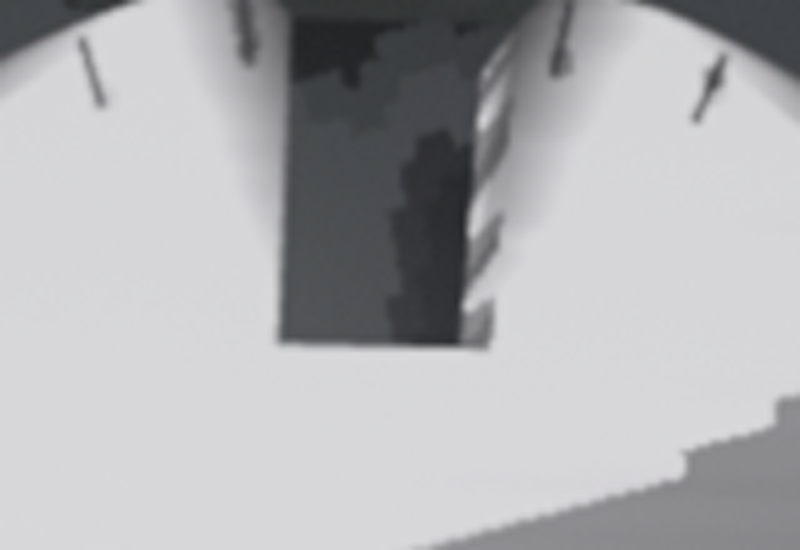

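View pics/w7b.png

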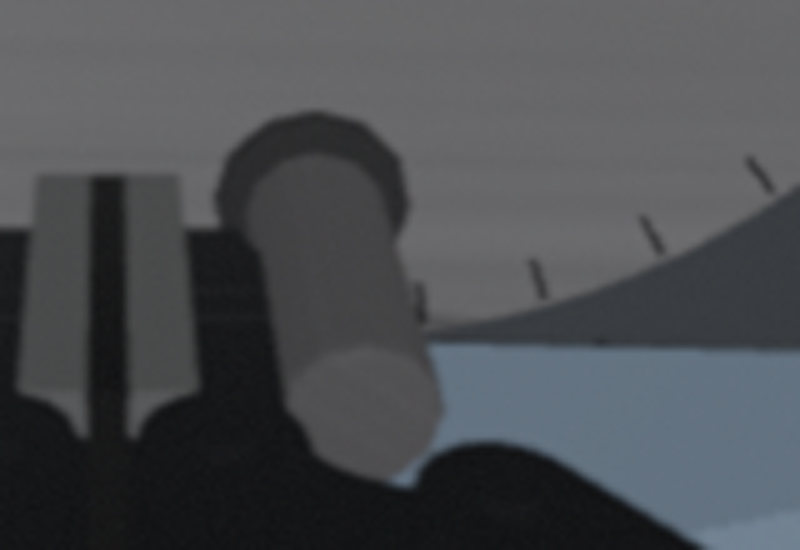

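```bash
python3 - <<'E'
from h import *
c=load("wrist"); q=lambda u,v:(300+u/5,v/5)
slotang(c,[q(278,342),q(490,347)]); slotang(c,[q(282,200),q(503,200)])
P=W2F(atz(c,373,342.6,94)); S=W2F(np.mean([atz(c,*q(282,200),56),atz(c,*q(503,200),56)],0)); d=P-S
print(P,S,"short deg",np.degrees(np.arctan2(d[0],d[1])))
E
```

```text
slot fix [  0.8 -47.8] theta 0.9168715349736942
slot fix [  0.9 -58.3] theta 0.8666449981160014
[-2.81265115e-02  5.81823832e+01] [  0.88259546 -58.34584919] short deg -0.44778387109158185
```

The slot is now lined up within about 1° (under 1 mm of offset at the mouth). I'll draw the finger back off the post, rise, then go round to the thumb plate, turning back so the camera sees the bolt.

>>> step_arm --commands "0 0 -0.005 0 0; 0 0 -0.015 0 0; 0 0 -0.005 -0.03 0; 0 0 0 -0.05 0; 0 0 0 -0.03 0"

```text
t: 9.93
ee_pos: [615.6, 6.5, 188.1]
tool_rot: [-1.916, 2.487, -0.001]
ft_force: [0.8, 0.1, 0.7]
grip_width: -0.0
```

```bash
sed -i 's/def plan(target,psi,n):/def plan(target,psi,n,dpo=None):/; s/; p=p0$/; p=p0; dp=dp if dpo is None else dpo/' h.py
python3 - <<'E'
from h import *
st(); x=F2W(0,-200); plan([x[0],x[1],180],73.8,20,-181.4)
E
```

```text
t 9.93 pos [615.6   6.5 188.1] fix [47.5 60.4] yaw -104.78 F [0.8 0.1 0.7] j [ 0.01  0.47  0.19  1.3   0.   -1.3 ] g -0.0
yaw -104.78 d [-118.2 -236.8   -8.1] dpsi -181.4 tilt [-7.0e-04 -1.6e-03 -1.0e+00]
0 0.0130 0.0027 0.0004 9.07; 0 0.0132 0.0006 0.0004 9.07; 0 0.0132 -0.0015 0.0004 9.07; 0 0.0128 -0.0035 0.0004 9.07; 0 0.0120 -0.0055 0.0004 9.07
0 0.0110 -0.0073 0.0004 9.07; 0 0.0097 -0.0090 0.0004 9.07; 0 0.0082 -0.0104 0.0004 9.07; 0 0.0065 -0.0116 0.0004 9.07; 0 0.0046 -0.0124 0.0004 9.07
0 0.0025 -0.0130 0.0004 9.07; 0 0.0005 -0.0132 0.0004 9.07; 0 -0.0016 -0.0131 0.0004 9.07; 0 -0.0037 -0.0127 0.0004 9.07; 0 -0.0056 -0.0120 0.0004 9.07
0 -0.0075 -0.0109 0.0004 9.07; 0 -0.0091 -0.0096 0.0004 9.07; 0 -0.0105 -0.0081 0.0004 9.07; 0 -0.0116 -0.0063 0.0004 9.07; 0 -0.0125 -0.0044 0.0004 9.07
```

>>> step_arm --commands "0 0.013 0.003 0 9; 0 0.013 0.001 0 9; 0 0.013 -0.002 0 9; 0 0.013 -0.004 0 9; 0 0.012 -0.006 0 9"

```text
t: 10.55
ee_pos: [586.0, -53.7, 185.7]
tool_rot: [0.811, -3.035, -0.0]
ft_force: [-0.1, -0.0, 0.8]
grip_width: -0.003
```

>>> step_arm --commands "0 0.011 -0.007 0 9; 0 0.010 -0.009 0 9; 0 0.008 -0.010 0 9; 0 0.006 -0.012 0 9; 0 0.005 -0.012 0 9"

```text
t: 11.18
ee_pos: [556.8, -112.6, 185.7]
tool_rot: [-0.412, -3.114, -0.0]
ft_force: [-0.1, 0.1, 0.6]
grip_width: -0.002
```

>>> step_arm --commands "0 0.002 -0.013 0 9; 0 0 -0.013 0 9; 0 -0.002 -0.013 0 9; 0 -0.004 -0.013 0 9; 0 -0.006 -0.012 0 9"

```text
t: 11.8
ee_pos: [529.7, -173.1, 185.7]
tool_rot: [-1.572, -2.719, -0.0]
ft_force: [-0.7, 0.1, 0.2]
grip_width: 0.002
```

>>> step_arm --commands "0 -0.008 -0.011 0 9; 0 -0.009 -0.010 0 9; 0 -0.010 -0.008 0 9; 0 -0.012 -0.006 0 9; 0 -0.012 -0.004 0 9"

```text
t: 12.42
ee_pos: [502.0, -233.0, 185.7]
tool_rot: [-2.493, -1.911, -0.0]
ft_force: [0.4, 0.6, 0.9]
grip_width: 0.001
```

```bash
python3 - <<'E'
from h import *
st(); x=F2W(0,-200); plan([x[0],x[1],60],73.8,5); c=cam("wrist"); save(c,"w8.png"); c=cam("top"); save(c,"top8.png",(285,175,445,305),5)
E
```

```text
t 12.43 pos [ 502.  -233.   185.7] fix [   5.1 -201.3] yaw 74.93 F [0.4 0.6 0.9] j [-0.43  0.34 -0.    1.23  0.    1.4 ] g 0.001
yaw 74.93 d [  -4.6    2.7 -125.7] dpsi -1.13 tilt [ 2.e-04 -2.e-04 -1.e+00]
0 0.0003 -0.0010 0.0251 0.23; 0 0.0003 -0.0010 0.0251 0.23; 0 0.0003 -0.0010 0.0251 0.23; 0 0.0003 -0.0010 0.0251 0.23; 0 0.0003 -0.0010 0.0251 0.23
```

View pics/w8.png

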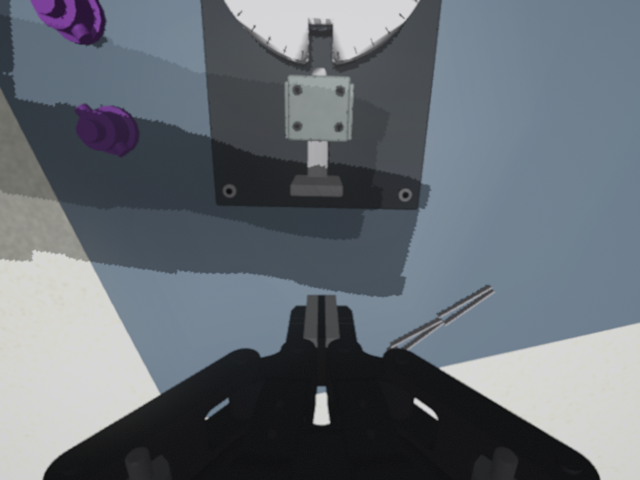

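View pics/top8.png

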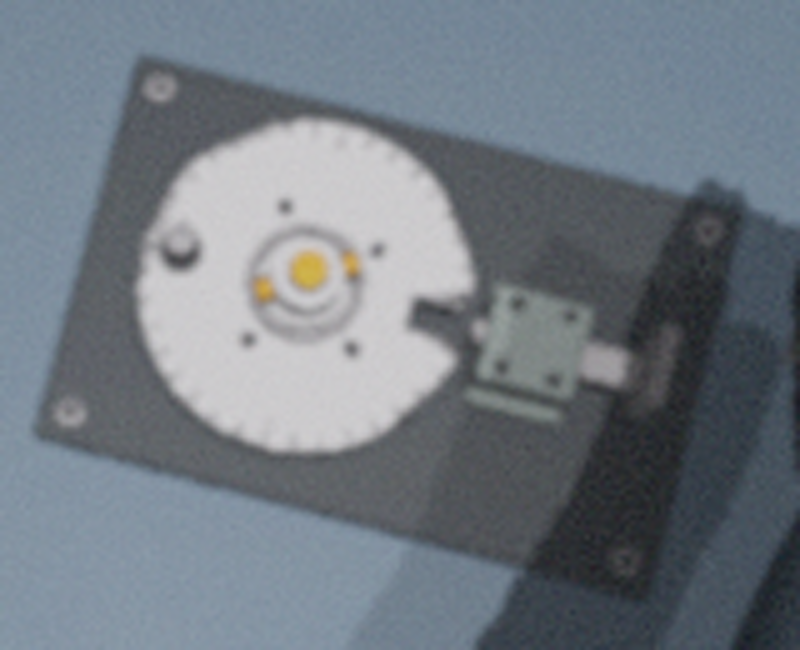

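The wrist view shows the slot mouth at (320,55) squarely facing the bolt, the guide at (320,107), and the thumb plate's top strip at about (317,191). The tweezers at (440,320) lie well below the tool's path. I'll measure the thumb plate and then descend.

```bash
python3 - <<'E'
from h import *
c=load("wrist"); save(c,"w8a.png",(270,0,370,210),3.8)
for u,v,z in [(291,196,92),(342,196,92),(317,187,92),(488,287,4),(392,347,4)]: print(W2F(atz(c,u,v,z)).round(1))
E
```

```text
[ -16.8 -163. ]
[  18.1 -162.3]
[   0.9 -156.5]
[ 179.9 -271.8]
[  86.3 -347.4]
```

View pics/w8a.png

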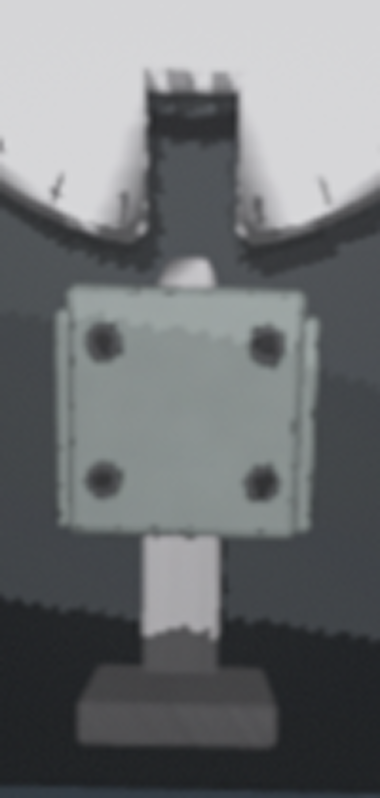

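>>> step_arm --commands "0 0.001 -0.003 0.03 1.1; 0 0 -0.002 0.04 0; 0 0 0 0.04 0; 0 0 0 0.012 0; 0 0 0 0 0"

```text
t: 13.15
ee_pos: [497.6, -230.0, 64.0]
tool_rot: [-2.505, -1.895, 0.0]
ft_force: [0.1, 0.3, 0.2]
grip_width: 0.002
```

```bash
python3 - <<'E'
from h import *
st(); x=F2W(0,-136-11); plan([x[0],x[1],64],73.8,5); c=cam("wrist"); save(c,"w9.png")
E
```

```text
t 13.15 pos [ 497.6 -230.    64. ] fix [ 1.000e-01 -1.997e+02] yaw 74.23 F [0.1 0.3 0.2] j [-0.43  0.41 -0.23  0.94  0.    1.41] g 0.002
yaw 74.23 d [14.6 50.7 -0. ] dpsi -0.43 tilt [ 2.e-04 -6.e-04 -1.e+00]
0 0.0105 0.0001 0.0000 0.09; 0 0.0105 0.0000 0.0000 0.09; 0 0.0105 0.0000 0.0000 0.09; 0 0.0105 0.0000 0.0000 0.09; 0 0.0105 -0.0000 0.0000 0.09
```

View pics/w9.png

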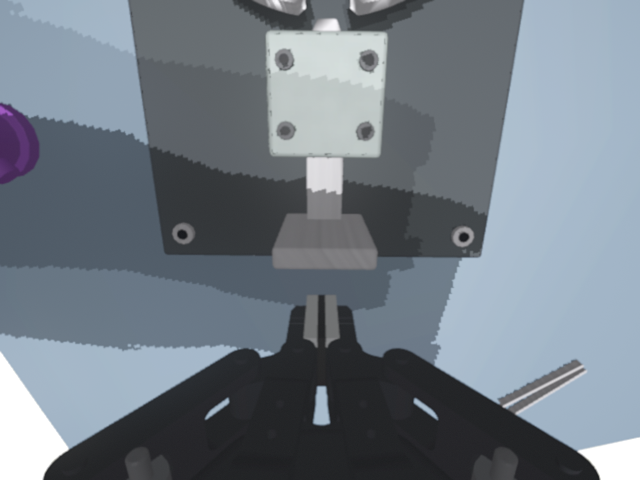

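The thumb plate (273–377, 245–268) is centred ahead of the fingers. I'll advance to it gently and watch the force.

>>> step_arm --commands "0 0.008 0 0 0.4; 0 0.008 0 0 0; 0 0.004 0 0 0; 0 0.003 0 0 0; 0 0.003 0 0 0"

```text
t: 13.82
ee_pos: [504.8, -205.1, 63.8]
tool_rot: [2.513, 1.885, -0.0]
ft_force: [-0.9, 1.2, 0.1]
grip_width: -0.0
```

>>> step_arm --commands "0 0.003 0 0 0; 0 0.003 0 0 0; 0 0.003 0 0 0; 0 0.002 0 0 0; 0 0.002 0 0 0"

```text
t: 14.45
ee_pos: [508.4, -192.7, 63.8]
tool_rot: [2.513, 1.885, -0.0]
ft_force: [-1.1, -2.8, 1.7]
grip_width: -0.001
```

```bash
python3 - <<'E'
from h import *
st(); c=cam("wrist"); save(c,"w10.png")
E
```

```text
t 14.45 pos [ 508.4 -192.7   63.8] fix [ 1.000e-01 -1.609e+02] yaw 73.73 F [-1.1 -2.8  1.7] j [-0.36  0.4  -0.24  0.93 -0.    1.49] g -0.001
```

View pics/w10.png

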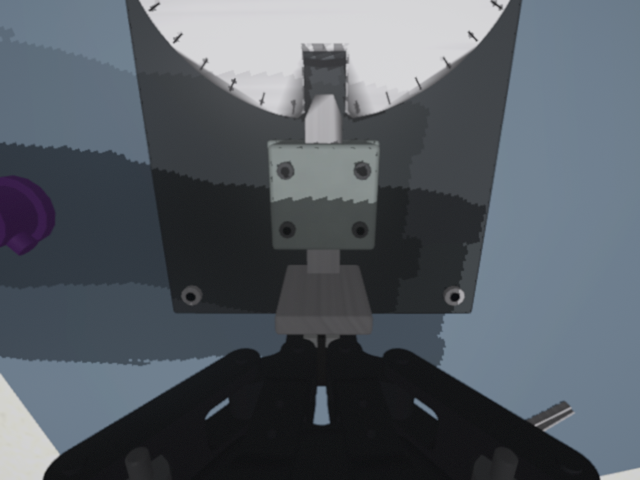

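The nose at (323,100) is entering the slot cleanly, with about 3 N on the wrist. I'll continue.

>>> step_arm --commands "0 0.002 0 0 0; 0 0.002 0 0 0; 0 0.002 0 0 0; 0 0.002 0 0 0; 0 0.002 0 0 0"

```text
t: 15.12
ee_pos: [511.2, -183.1, 63.8]
tool_rot: [2.513, 1.885, 0.0]
ft_force: [-0.2, -2.5, 1.5]
grip_width: -0.002
```

>>> step_arm --commands "0 0.001 0 0 0; 0 0.001 0 0 0; 0 0.0005 0 0 0; 0 0.0005 0 0 0; 0 0 0 0 0"

```text
t: 15.75
ee_pos: [512.0, -180.3, 63.8]
tool_rot: [-2.513, -1.885, -0.0]
ft_force: [-0.3, -2.6, 0.4]
grip_width: 0.001
```

```bash
python3 - <<'E'
from h import *
st(); c=cam("wrist"); save(c,"w11.png");save(c,"w11a.png",(250,100,400,400),2)
E
```

```text
t 15.75 pos [ 512.  -180.3   63.8] fix [ 1.000e-01 -1.479e+02] yaw 73.73 F [-0.3 -2.6  0.4] j [-0.34  0.4  -0.24  0.93  0.    1.52] g 0.001
```

View pics/w11.png

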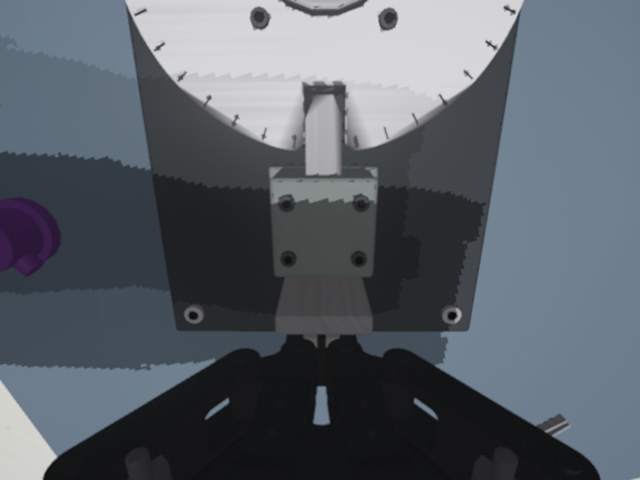

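>>> step_arm --commands "0 0.0005 0 0 0; 0 0.0005 0 0 0; 0 0.0005 0 0 0; 0 0 0 0 0; 0 0 0 0 0"

```text
t: 16.42
ee_pos: [512.4, -178.8, 63.8]
tool_rot: [-2.513, -1.885, -0.0]
ft_force: [0.2, -1.7, 0.8]
grip_width: 0.003
```

>>> step_arm --commands "0 0.0005 0 0 0; 0 0.0005 0 0 0; 0 0.0005 0 0 0; 0 0 0 0 0; 0 0 0 0 0"

```text
t: 17.05
ee_pos: [512.5, -178.6, 63.8]
tool_rot: [2.513, 1.883, -0.003]
ft_force: [-4.2, -11.5, 1.5]
grip_width: 0.0
```

```bash
python3 - <<'E'
from h import *
st(); c=cam("wrist"); save(c,"w12.png",(230,70,410,350),2.8)
for u,v,z in [(310,334,92)]: print(W2F(atz(c,u,v,z)).round(1))
E
```

```text
t 17.05 pos [ 512.5 -178.6   63.8] fix [ 1.000e-01 -1.462e+02] yaw 73.67 F [ -4.2 -11.5   1.5] j [-0.33  0.4  -0.24  0.93 -0.    1.52] g 0.0
[  -4.5 -134.9]
```

View pics/w12.png

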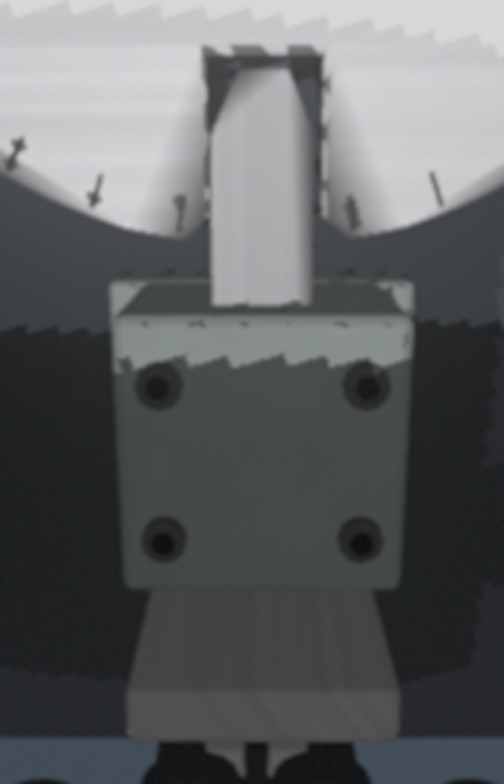

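The force rose to about 12 N while the tool stopped at fixture y = -146.2, so the outer face is at about -135.5 (the nominal home position is -136). The nose is deep in the slot. The bolt is home against the guide, so I'll draw back and rise clear.

>>> step_arm --commands "0 -0.002 0 0 0; 0 -0.01 0 0 0; 0 -0.02 0 0 0; 0 -0.02 0 0 0; 0 -0.01 0 -0.02 0"

```text
t: 17.73
ee_pos: [493.8, -238.5, 82.9]
tool_rot: [-2.513, -1.881, 0.002]
ft_force: [0.8, 0.1, 1.4]
grip_width: -0.003
```

>>> step_arm --commands "0 -0.01 0 -0.04 0; 0 -0.02 0 -0.04 0; 0 -0.02 0 -0.03 0; 0 -0.01 0 -0.01 0; 0 0 0 0 0"

```text
t: 18.35
ee_pos: [478.3, -295.5, 203.4]
tool_rot: [-2.515, -1.883, -0.0]
ft_force: [0.1, 1.0, -0.8]
grip_width: 0.002
```

>>> step_arm --commands "0 0 0 0 0; 0 0 0 0 0; 0 0 0 0 0; 0 0 0 0 0; 0 0 0 0 0"

```text
t: 18.98
ee_pos: [478.7, -294.5, 203.8]
tool_rot: [-2.513, -1.885, -0.0]
ft_force: [-0.1, 0.2, -0.1]
grip_width: -0.003
```

```bash
python3 - <<'E'
from h import *
st(); c=cam("wrist"); save(c,"w13.png"); save(c,"w13a.png",(260,0,380,170),4); c=cam("top"); save(c,"top13.png",(80,90,530,370),1.75); c=cam("scene"); save(c,"scene13.png",(230,215,390,330),5)
E
```

```text
t 18.98 pos [ 478.7 -294.5  203.8] fix [-1.000e-01 -2.669e+02] yaw 73.74 F [-0.1  0.2 -0.1] j [-0.55  0.35  0.06  1.28  0.    1.3 ] g -0.003
```

View pics/w13.png

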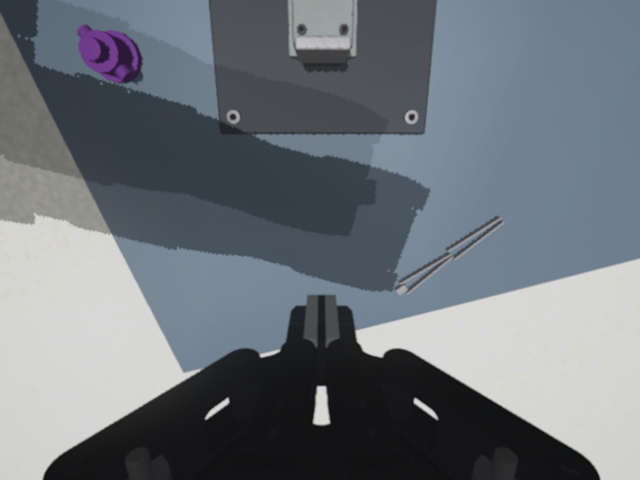

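View pics/top13.png

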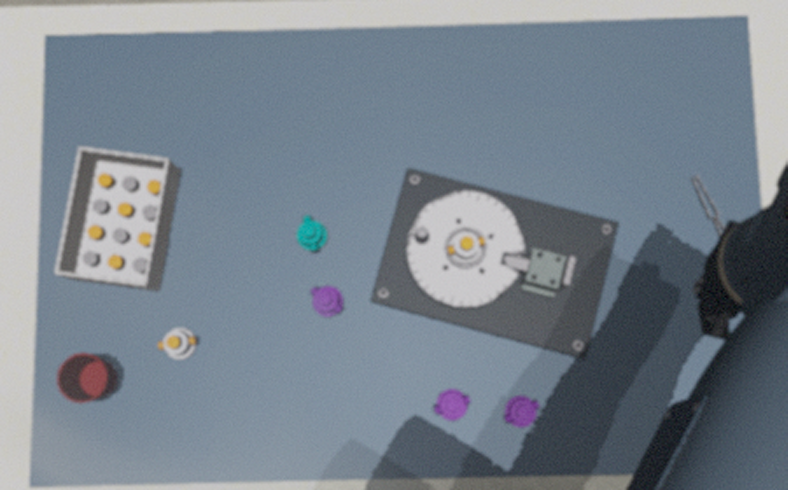

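View pics/scene13.png

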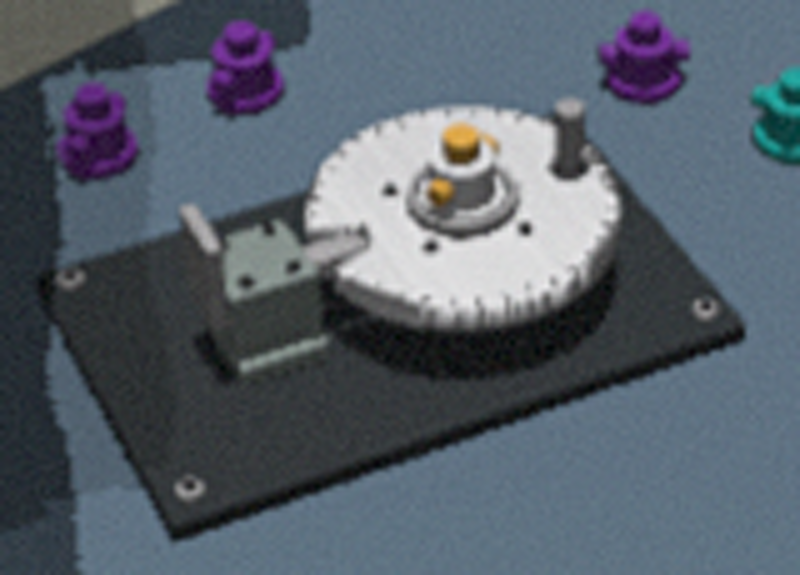

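The scene view shows the thumb plate at (200,230) flush against the guide block, the bolt lying in the slot at (340,248), the post on the far side, and the pump body still in its nest. In the top view the other parts are where they were, and the hand is clear. I'm handing the job in.

```bash
python3 - <<'E'
from h import *
print(arm.finish_job())
E
```

```text
the job is handed in; nothing more can be done
None
```

The plate is turned so its slot faces the bolt, the bolt is home against the guide block, and the job was handed in at about 19 s.

**What I did:** I pushed the finger post about 180° anticlockwise with closed fingertips, at about 3–5 N. I then pushed the thumb plate at about 3 N until it stopped, and drew the hand clear.

**Checks:**
- **Slot:** before the bolt was pushed, the slot was within about 1° of lined up.
- **Bolt:** at the stop the force rose to about 12 N and the tool stopped moving. The thumb's outer face measured about 1 mm from its nominal home position, which is within the calibration error. The final pictures show the thumb plate flush with the guide and the nose deep in the slot.
- **Surroundings:** the pump body is still in its nest, and the other parts look unmoved apart from the tweezers. In the last top view the arm partly hides them, but the wrist view shows them lying on the bench, and the tool never came near them.

No check failed. Fixture position estimates from the different cameras differed by 2–5 mm, so I used a rounded value close to the wrist-camera fit.

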